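# Lock the felting machine's bed with its pin

### The arm

A 6-joint arm with a two-finger parallel gripper is mounted at the origin on the work surface. World frame = base frame: x ahead of the robot, y to its left, z up, the work surface at z = 0. Lengths are in mm, angles in rad, forces in N, time in s.
With the tool pointing down it reaches from about 200 to 875 mm from the base axis. Payload 3.4 kg.
Tool frame: the origin (TCP) lies midway between the tips of the shut fingers; the grasp point (between the pads) lies manip.grip_depth behind it (manip.grip_depth is the distance from the TCP to the grasp point, in mm); z points along the fingers, y is the line along which they close (so a half turn about z gives the same grasp; the last joint's range is limited). The gripper opens to 94 mm and grips with 3 to 60 N. Pads are 16 mm wide; open, the fingers measure 119 mm over their backs; the gripper's body (75 mm by 177 mm) begins 78 mm behind the grasp point.
Start: joints at [-1.449, 0.276, 1.505, -0, 1.361, -0.121], TCP at [138.239, -558.171, 205.493] pointing down, gripper open.
Joint ranges: [-2.89, 2.89], [-0.75, 2.08], [0.22, 2.7], [-1.18, 4.32], [0.11, 2.71], [-2.7, 2.7]. Speed limits (rad/s): [2.57, 2.57, 3.14, 3.14, 3.14, 3.14].

### API

Orientations are given as [roll, pitch, yaw] about the fixed x, y, z axes, in that order (R = Rz(yaw) Ry(pitch) Rx(roll)).
In Python, from cell import manip gives the robot as it stands. The module is installed in compiled form; this text tells all that it offers. Calls block until the motion is done:
- manip.movep(position, orientation): joint-space move of the TCP to a pose.
- manip.move_linear(position, attitude=None, velocity=150): straight line of the TCP; attitude=None keeps the orientation; velocity is the mean speed in mm/s.
- manip.goto_joints(angles): joint-space move.
- manip.gripper_to(opening, strength=None): finger opening in mm; strength is the grip in N (None keeps the last); returns when the fingers have stopped.
- manip.wait(seconds).
- manip.solve_ik(position, orientation): joint angles nearest the present ones, or None.
- manip.get_image(name): name is "scene" or "side" or "wrist"; returns the picture (384x512x3 uint8, blue, green, red); there is no depth.
- manip.calibration(name): a dict with "K" (3x3 intrinsics, pixels), "D" ([k1, k2, p1, p2, k3] as OpenCV has them; the pictures are not rectified), "rvec" (rotation vector, rad) and "tvec" (3), from world to camera coordinates, as OpenCV has them; the wrist camera has in their place "tool_from_camera" (4x4, takes a point from camera to tool coordinates, whose origin is the TCP and whose axes are the flange's). Camera axes: x right, y down, z forward; pixel columns grow to the right and rows downward; lengths in mm; the calibration is good to about 2 mm. A picture is of the moment at which its call begins: read the wrist's pose just before it. calibration takes no time and is no camera call.
A pose or a line that the arm cannot do raises manip.PlanningError and nothing moves.
- manip.finish_job(): hands the job in; it is judged then, once.
Trained networks look in the newest picture that a camera, given by its name, has taken for a name from the list of things; names that differ only in an ending like _2 or _b are one class to them, and where a whole thing is asked for, a point or a joint stands for the part that bears it (a point fixed in the world has none). Each returns a list of dicts, best first, with "conf" (0 to 1); they miss things now and then, are a little off and sometimes report something else, mostly with a low value. They report only what shows in the picture. A call takes as long as a camera call. They do not tell look-alikes from the thing itself.
- manip.look_for(label, camera): "rect" ([centre column, centre row, width, height] in pixels, round what is visible of it).
- manip.spot_point(label, camera): "at" ([row, column] in pixels: a listed point, or the origin of a listed thing).
Readings, each from a call of its own:
- manip.current_t(): time.
- manip.current_joint_pos(): joint angles.
- manip.current_joint_velocities(): joint speeds.
- manip.current_effort(): joint torques, N m.
- manip.current_tool_pos(): TCP position.
- manip.current_tcp_rot(): TCP orientation.
- manip.current_force(): force on the tool from outside, world axes, zero at the start.
- manip.current_moment(): the same for the moment, N m.
- manip.current_opening(): finger opening in mm.
- manip.current_grasp_force(): force on a finger pad.
Only numpy, scipy, OpenCV 4.12 (cv2) and the standard library are available. Lean on these libraries where they do the work, as an engineer would, in place of code of your own. Each camera call takes 0.05 s, during which the arm holds its last target. There are 200 camera calls.

### The job

Lock the felting machine's bed: take the steel locking pin out of its wooden rest and, pressing only gently, slide its foot along the cover plate in the machine's narrow channel until it drops into the socket hidden under the plate's flush shutter. Then let the pin down fully home, collar on the housing, and leave it there upright and released. Do not shift the other things on the table.

Things in the scene. Friction and masses are not known exactly. Their poses are not given: they have to be found in the camera images.
- pin_grip (a point): Centre of the grip bar of the steel locking pin (120 g, 90 mm tall), which stands upright in the rest. From the top: square grip bar 16 x 16 mm, 50 mm tall; round collar 26 mm across, 5 mm thick, lying on the rest; round shank 10 mm across, 35 mm long, chamfered foot. The point is 25 mm below the pin's top; z up along the pin, x and y square to the grip's flats.
- pin_foot (a point): The centre of the lower end of the pin's shank, 65 mm below pin_grip along the pin's axis; same axes as pin_grip.
- rest: Fixed wooden block that stores the pin, 70 x 70 mm, 50 mm tall, left or right of the machine; origin at the centre of its underside. Its hole, mid-top, is 13 mm wide and 42 mm deep.
- machine: Felting machine: fixed green housing 240 (x) by 300 (y) mm, 70 mm tall, with a perforated aluminium bed, 5 mm proud, on its far half and a narrow open channel framed in steel on the half nearer the robot. Origin at the centre of its underside, x away from the robot. Pressing on it with the pin by over 20 N during the search damages it.
- channel (a point): Middle of the channel, on its floor: a bare aluminium cover plate 66 mm above the table, 4 mm below the housing's top. The channel is 110 mm long (y) and 14 mm wide (x); z up. The plate is sprung: it starts to give at about 2 N, then sinks 1 mm per 1.5 N to a stop at 5 mm. A pin pressed on it drops into the socket, as the plate springs up round it and the resistance vanishes.
- channel_top (a point): 4 mm above channel, level with the housing's top. The one socket, 15 mm long and as wide as the channel, lies anywhere up to 32 mm either side of the middle along y; it cannot be seen: a flush shutter of the same metal on a very weak spring (under 0.5 N) fills it. Pin fully home: collar on the housing, foot 31 mm below channel; its weight holds the shutter down.
- basin: Bystander: blue plastic bowl, 124 mm across, 55 mm tall, left or right of the machine; origin at the centre of its underside.
- jar: Bystander: glass jar with a steel cap, 64 mm across, 90 mm tall, on the right, beside the machine; origin at the centre of its underside.
- brush: Bystander: a brush lying on the table on the left, beside the machine; origin under its middle.
Mind the look-alikes: they are no part of the job. Of the things shaped like the part that bears pin_grip, the bare steel one is meant.

How it is judged (in metres and radians):
On the way, in this order (a step that is already met when the one before it is completed fails the run):
1. the pin is lifted out of its rest (z of pin_foot in the frame of rest above 0.055 m), for 0.1 s.
2. the pin's foot is brought down into the channel (z of pin_foot in the frame of channel below 0.003 m and x of pin_foot in the frame of channel between -0.006 and 0.006 m and y of pin_foot in the frame of channel between -0.056 and 0.056 m), for 0.1 s.
At the end, for the whole second after the job is handed in: The pin stands in the machine's channel, released, at rest and upright within 0.1 rad, its foot at least 28.5 mm below the cover plate's surface (fully home is 31 mm), within 6 mm of the channel's centre line and 45 mm of its middle (z of pin_foot in the frame of channel below -0.0285 m and x of pin_foot in the frame of channel between -0.006 and 0.006 m and y of pin_foot in the frame of channel between -0.045 and 0.045 m and angle between pin_grip's own z axis and vertical below 0.1 rad and linear speed of pin below 0.02 m/s); the robot touches nothing.
It fails at once if the pin presses the machine with more than 20 N before it is nearly home (contact force between pin and machine above 20 N and z of pin_foot in the frame of channel above -0.025 m).
It fails at once if the basin is moved by more than 30 mm (distance of basin from where it was at the start of the episode above 0.03 m).
It fails at once if the jar is moved by more than 30 mm (distance of jar from where it was at the start of the episode above 0.03 m).
It fails at once if the brush is moved by more than 30 mm (distance of brush from where it was at the start of the episode above 0.03 m).
It also fails if it takes over 58 s, if anything falls off the work surface, if the arm or the gripper's body presses on something with over 40 N, if the wrist force passes 120 N, or if a joint passes its speed limit or range.

## Working session

There is one attempt and no reset: what is moved stays moved. The work goes in short steps, each a Python script; the robot and the scene stay as the last script left them, time stands still between calls to the robot, and variables do not carry over. Pictures are saved under pics/ and viewed, at most 10 in all, crops included, and the job is handed in when it is done.

```bash
mkdir -p pics
python3 - <<'E'
from cell import manip
import cv2
for c in ["scene","side"]:
    im=manip.get_image(c); cv2.imwrite(f"pics/{c}0.png",im)
    for l in ["pin_grip","rest","machine","channel","channel_top","basin","jar"]:
        print(c,l,[( [round(v) for v in d["at"]],round(d["conf"],2)) for d in manip.spot_point(l,c)])
    print(c,[( [round(v) for v in d["rect"]],round(d["conf"],2)) for d in manip.look_for("pin_grip",c)])
    print(manip.calibration(c))
print(manip.grip_depth,manip.current_t(),manip.current_tcp_rot(),manip.calibration("wrist"))
E
```

```text
scene pin_grip [([200, 254], 0.73), ([194, 172], 0.65), ([214, 143], 0.62), ([198, 256], 0.15)]
scene rest [([229, 153], 0.72), ([230, 268], 0.33)]
scene machine []
scene channel [([198, 256], 0.68)]
scene channel_top [([199, 255], 0.79)]
scene basin [([140, 332], 0.74)]
scene jar [([299, 169], 0.83)]
scene [([145, 213, 11, 15], 0.68), ([178, 199, 11, 18], 0.65), ([139, 195, 9, 16], 0.63)]
{'K': array([[480.86378293,   0.        , 263.05960711],
       [  0.        , 480.86378293, 185.85686177],
       [  0.        ,   0.        ,   1.        ]]), 'D': array([-0.12206839,  0.        ,  0.        ,  0.        ,  0.        ]), 'rvec': array([ 2.31447922,  1.24720723, -0.37765234]), 'tvec': array([-309.5244816 , -339.99688591, 1643.46456978])}
side pin_grip [([296, 186], 0.87), ([289, 238], 0.64)]
side rest [([329, 241], 0.84)]
side machine [([234, 295], 0.7)]
side channel [([213, 272], 0.79)]
side channel_top [([207, 268], 0.59), ([170, 293], 0.47), ([323, 364], 0.18)]
side basin [([175, 208], 0.76)]
side jar [([323, 362], 0.75)]
side [([187, 307, 15, 44], 0.89), ([225, 275, 15, 38], 0
[... 349 characters left out ...]
.88872026,  136.65895472, 1054.91204845])}
18.8 0.9 [3.14150150e+00 1.68591538e-06 2.42793373e-01] {'K': array([[318.2437202 ,   0.        , 256.47260094],
       [  0.        , 318.2437202 , 189.54838706],
       [  0.        ,   0.        ,   1.        ]]), 'D': array([-0.05213094,  0.        ,  0.        ,  0.        ,  0.        ]), 'tool_from_camera': array([[-7.84064358e-04, -9.73158403e-01, -2.30134978e-01,
         6.60998772e+01],
       [ 9.99999431e-01, -9.29526199e-04,  5.23659290e-04,
        -2.87038411e-01],
       [-7.23519930e-04, -2.30134437e-01,  9.73158578e-01,
        -1.78997340e+02],
       [ 0.00000000e+00,  0.00000000e+00,  0.00000000e+00,
         1.00000000e+00]])}
```

Run:
```python
import cv2,numpy as np
a=cv2.imread("pics/scene0.png");b=cv2.imread("pics/side0.png")
cv2.imwrite("pics/both.png",np.hstack([cv2.resize(a[110:330,90:390],(400,293)),cv2.resize(b[130:370,150:400],(400,384))[:293]]) if 0 else np.vstack([cv2.resize(a[120:320,90:357],None,fx=3,fy=3)]))
cv2.imwrite("pics/side_big.png",cv2.resize(b[150:350,140:400],None,fx=3,fy=3))
```

```text
(no output)
```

View pics/both.png

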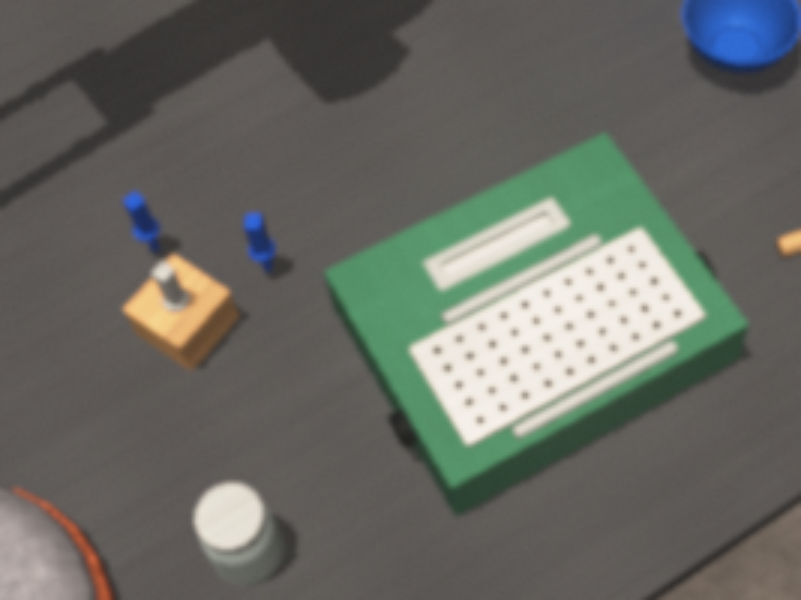

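View pics/side_big.png

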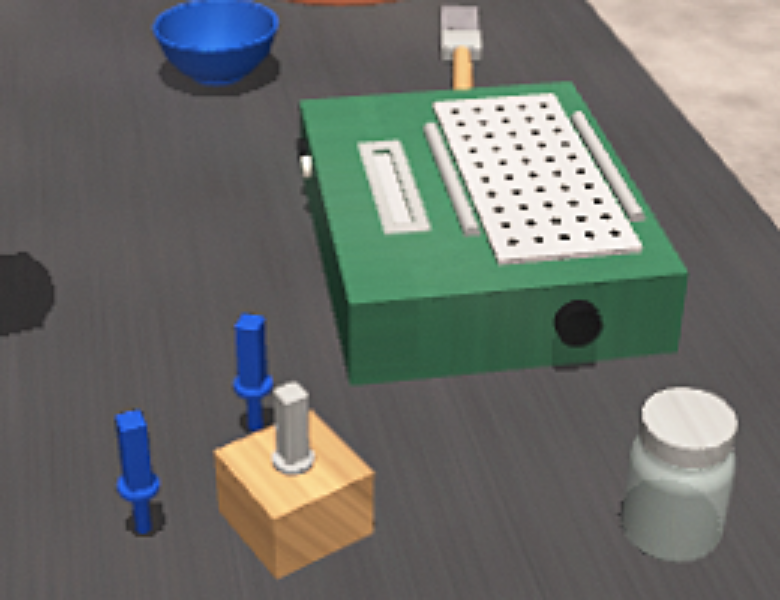

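The pin candidates are two blue pins standing on the table, at side (187,307) and (225,275), and a bare steel one in the wooden rest, at side (239,292) and scene (145,213). The steel one is meant. The enlarged crops show it grey in the rest. Next I'll triangulate and look from the wrist.

```bash
cat > h.py <<'E'
from cell import manip
import cv2,numpy as np
from scipy.spatial.transform import Rotation as R
def cam(c):
    k=manip.calibration(c)
    if "rvec" in k: Rm=cv2.Rodrigues(k["rvec"])[0]; t=np.array(k["tvec"])
    else:
        T=np.eye(4);T[:3,:3]=R.from_euler("xyz",manip.current_tcp_rot()).as_matrix();T[:3,3]=manip.current_tool_pos()
        Ti=np.linalg.inv(T@k["tool_from_camera"]);Rm=Ti[:3,:3];t=Ti[:3,3]
    return k["K"],k["D"],Rm,t
def ray(C,row,col):
    K,D,Rm,t=C
    u=cv2.undistortPoints(np.array([[[col,row]]],float),K,D)[0,0]
    d=Rm.T@np.array([u[0],u[1],1]);return -Rm.T@t,d/np.linalg.norm(d)
def at_z(C,row,col,z):
    o,d=ray(C,row,col);return o+d*(z-o[2])/d[2]
def tri(rs):
    A=sum(np.eye(3)-np.outer(d,d) for o,d in rs);b=sum((np.eye(3)-np.outer(d,d))@o for o,d in rs);return np.linalg.solve(A,b)
def proj(C,P):
    K,D,Rm,t=C
    return cv2.projectPoints(np.array(P,float).reshape(-1,3),cv2.Rodrigues(Rm)[0],t,K,D)[0][:,0]
E
python3 - <<'E'
from h import *
np.set_printoptions(precision=1,suppress=True)
S,T=cam("scene"),cam("side")
print("grip",tri([ray(S,214,143),ray(T,289,238)]),at_z(S,214,143,75),at_z(T,289,238,75))
print("rest",at_z(S,229,153,0),at_z(T,329,241,0))
print("blue",at_z(T,296,186,65),at_z(S,194,139,65),at_z(T,275,225,65),at_z(S,199,178,65))
print("ch",at_z(S,198,256,66),at_z(T,213,272,66),at_z(S,199,255,70),at_z(T,207,268,70))
print("machine",at_z(T,234,295,0))
# slot frame outer corners, scene crop px/3+off ; top ~70
for r,c in [(262,425),(198,555),(222,570),(290,440)]: print(at_z(S,120+r/3,90+c/3,70))
for r,c in [(142,358),(141,402),(230,430),(233,386)]: print(at_z(T,150+r/3,140+c/3,70))
print("jar",at_z(S,299,169,0))
E
```

```text
grip [ 451.7 -307.2   90.3] [ 443.1 -307.    75. ] [ 453.6 -288.1   75. ]
rest [ 456.  -300.5    0. ] [ 453.  -313.8    0. ]
blue [ 359.8 -277.8   65. ] [ 372.3 -288.2   65. ] [ 437.6 -230.9   65. ] [ 448.  -203.3   65. ]
ch [565.5 -21.5  66. ] [575.7 -26.8  66. ] [568.8 -26.7  70. ] [571.1  -4.7  70. ]
machine [633.4 -26.8   0. ]
[555.8 -93.8  70. ]
[564.2  42.5  70. ]
[593.5  39.4  70. ]
[587.9 -97.5  70. ]
[560.4  45.   70. ]
[595.7  39.4  70. ]
[585.7 -94.9  70. ]
[553.3 -92.4  70. ]
jar [ 664.3 -357.5    0. ]
```

Run:
```python
from h import *
np.set_printoptions(precision=1,suppress=True)
manip.movep([452,-304,230],[np.pi,0,0])
im=manip.get_image("wrist");cv2.imwrite("pics/w1.png",im);C=cam("wrist");np.savez("w1.npz",*C[0:1],D=C[1],R=C[2],t=C[3])
for l,z in [("pin_grip",80),("rest",0)]:
    for d in manip.spot_point(l,"wrist"): print(l,d["at"],d["conf"],at_z(C,*d["at"],z))
print(manip.current_tool_pos(),manip.current_tcp_rot(),manip.current_joint_pos())
manip.movep([575,-26,200],[np.pi,0,0])
im=manip.get_image("wrist");cv2.imwrite("pics/w2.png",im);C=cam("wrist");np.savez("w2.npz",*C[0:1],D=C[1],R=C[2],t=C[3])
for l,z in [("channel",66),("channel_top",70)]:
    for d in manip.spot_point(l,"wrist"): print(l,d["at"],d["conf"],at_z(C,*d["at"],z))
print(manip.current_tool_pos(),manip.current_joint_pos(),manip.current_t(),manip.current_force())
```

```text
pin_grip [187.9, 170.5] 0.92 [ 441.7 -213.4   80. ]
pin_grip [257.1, 244.7] 0.85 [ 361.9 -291.5   80. ]
pin_grip [178.4, 255.2] 0.67 [ 451.8 -303.6   80. ]
rest [165.4, 253.4] 0.67 [ 453. -301.    0.]
[ 451.4 -304.9  229.9] [ 3.1  0.  -0. ] [-0.7  0.2  1.5 -0.   1.4  0.9]
channel [116.2, 262.7] 0.72 [639.5 -33.7  66. ]
channel [188.0, 258.6] 0.64 [568.6 -29.7  66. ]
channel_top [185.3, 255.2] 0.67 [572.3 -26.3  70. ]
[575.  -27.5 200.2] [-0.2  0.3  1.5 -0.   1.3  1.4] 3.8667 [-0.3 -0.9  0.4]
```

View pics/w1.png

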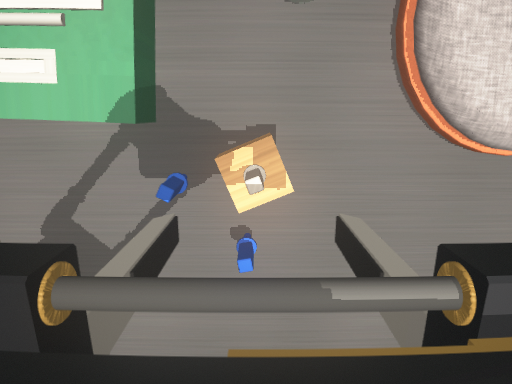

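View pics/w2.png

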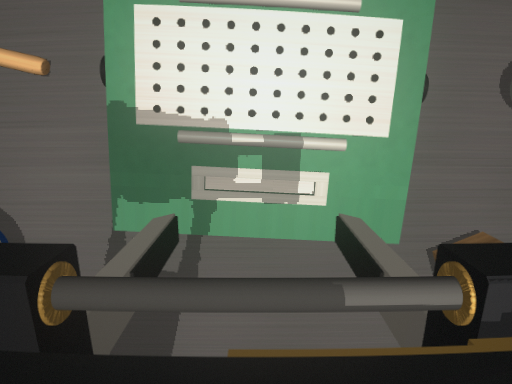

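The first wrist view shows the steel pin in the rest at about (254,180), with blue pins at (172,187) and (246,253). The second shows the channel at about (204–315, 177–194). I'll enlarge both for accurate corners.

Run:
```python
import cv2,numpy as np
a=cv2.imread("pics/w1.png")[130:218,208:300];b=cv2.imread("pics/w2.png")[155:215,185:335]
a=cv2.resize(a,None,fx=5,fy=5,interpolation=cv2.INTER_CUBIC);cv2.imwrite("pics/c1.png",cv2.resize(cv2.imread("pics/w1.png")[125:220,195:310],None,fx=6,fy=6,interpolation=cv2.INTER_CUBIC))
cv2.imwrite("pics/c2.png",cv2.resize(b,None,fx=5,fy=5,interpolation=cv2.INTER_CUBIC))
```

```text
(no output)
```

View pics/c1.png

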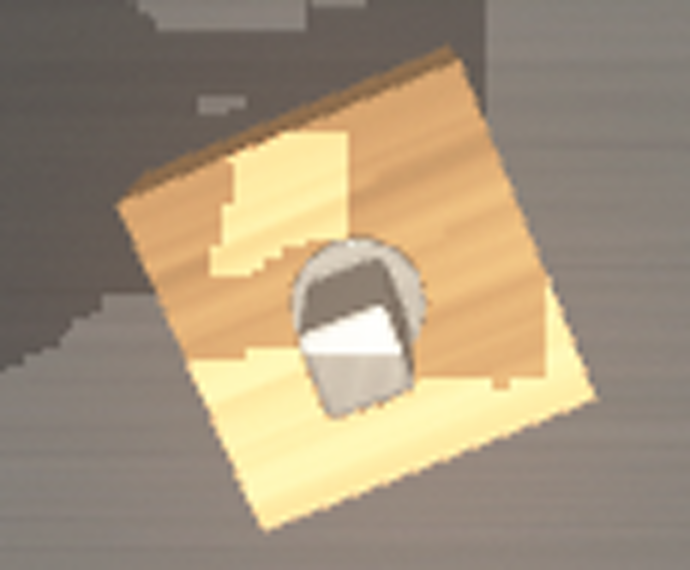

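View pics/c2.png

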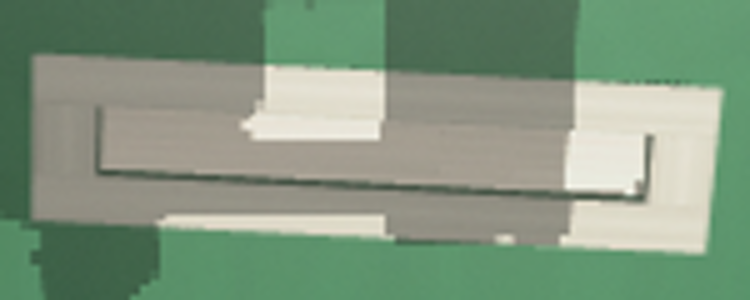

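Run:
```python
from h import *
np.set_printoptions(precision=2,suppress=True)
def load(f):
    z=np.load(f);return z["arr_0"],z["D"],z["R"],z["t"]
A,B=load("w1.npz"),load("w2.npz")
def g(C,pts,oc,orow,s,z,name):
    P=np.array([at_z(C,orow+(r+.5)/s-.5,oc+(c+.5)/s-.5,z) for c,r in pts]);P=P[:,:2]
    e=np.roll(P,-1,0)-P
    print(name,P.mean(0),"len",np.linalg.norm(e,axis=1),"ang",np.arctan2(e[:,1],e[:,0]),"\n",P.ravel())
g(A,[(118,203),(465,60),(597,397),(265,530)],195,125,6,50,"rest")
g(A,[(302,337),(385,303),(413,387),(332,418)],195,125,6,105,"pintop")
g(B,[(98,106),(652,135),(648,200),(97,172)],185,155,5,70,"chan")
g(B,[(32,53),(722,88),(706,254),(32,220)],185,155,5,70,"frame")
```

```text
rest [ 450.01 -303.01] len [70.53 69.57 69.94 70.02] ang [-1.18 -2.76  1.96  0.39] 
 [ 469.01 -257.1   495.57 -322.43  431.09 -348.56  404.34 -283.94]
pintop [ 450.39 -302.7 ] len [14.6  14.7  14.26 14.4 ] ang [-1.18 -2.83  1.94  0.34] 
 [ 454.49 -293.61  460.07 -307.1   446.1  -311.67  440.9  -298.4 ]
chan [572.3  -30.53] len [110.08  13.34 110.54  13.43] ang [-1.63  3.12  1.52 -0.05] 
 [582.06  24.18 575.91 -85.73 562.57 -85.46 568.65  24.91]
frame [572.02 -30.44] len [136.23  34.16 136.36  33.99] ang [-1.62  3.1   1.52 -0.05] 
 [592.7   36.77 585.37 -99.26 551.25 -97.71 558.76  38.44]
```

Run:
```python
from h import *
np.set_printoptions(precision=2,suppress=True)
print(manip.current_tool_pos());manip.wait(.3);print(manip.current_tool_pos(),manip.current_tcp_rot(),manip.current_force())
a=manip.get_image("wrist");b=cv2.imread("pics/w2.png")
f=lambda i:np.float32(cv2.cvtColor(i,cv2.COLOR_BGR2GRAY)[20:230,110:430])
print(cv2.phaseCorrelate(f(b),f(a)))
```

```text
[574.96 -27.55 200.2 ]
[574.98 -26.45 200.08] [ 3.14 -0.   -0.  ] [ 0.74 -0.7   0.07]
((0.7677437060366685, -0.032785493711159575), 0.9469521626278207)
```

Run:
```python
from h import *
np.set_printoptions(precision=2,suppress=True)
manip.movep([452,-304,230],[np.pi,0,0]);manip.wait(.5)
p=np.array(manip.current_tool_pos());print(p)
a=manip.get_image("wrist");b=cv2.imread("pics/w1.png")
f=lambda i:np.float32(cv2.cvtColor(i,cv2.COLOR_BGR2GRAY)[125:220,195:310])
s,_=cv2.phaseCorrelate(f(b),f(a));print(s)
C=cam("wrist")
z=np.load("w1.npz");A=(z["arr_0"],z["D"],z["R"],z["t"])
g=np.mean([at_z(C,125+(r+.5)/6-.5+s[1],195+(c+.5)/6-.5+s[0],50) for c,r in [(118,203),(465,60),(597,397),(265,530)]],0)
print("rest",g)
h=np.mean([at_z(C,125+(r+.5)/6-.5+s[1],195+(c+.5)/6-.5+s[0],105) for c,r in [(302,337),(385,303),(413,387),(332,418)]],0);print("pin",h)
x,y=h[:2]
manip.gripper_to(50)
rot=[np.pi,0,0.385]
manip.movep([x,y,140],rot);manip.wait(.2)
manip.move_linear([x,y,65],rot,velocity=80);manip.wait(.3)
print(manip.current_tool_pos(),manip.current_force(),manip.current_t())
```

```text
[ 452.17 -303.75  229.97]
(0.7072327405414569, 0.5839166429962575)
rest [ 450.03 -302.72   50.  ]
pin [ 450.48 -302.31  105.  ]
[ 450.66 -302.42   65.34] [ 0.95 -0.13  0.51] 8.8083
```

Run:
```python
from h import *
np.set_printoptions(precision=2,suppress=True)
manip.gripper_to(5,30);manip.wait(.2)
print(manip.current_opening(),manip.current_grasp_force(),manip.current_force(),manip.current_tool_pos())
p=manip.current_tool_pos();rot=[np.pi,0,0.385]
manip.move_linear([p[0],p[1],165],rot,velocity=80)
print(manip.current_force(),manip.current_opening())
manip.movep([572.2,-30.2-0,165],[np.pi,0,-0.054]);manip.wait(.5)
print(manip.current_tool_pos(),manip.current_tcp_rot(),manip.current_force(),manip.current_opening(),manip.current_grasp_force(),manip.current_t())
im=manip.get_image("side");cv2.imwrite("pics/s2.png",cv2.resize(im[90:290,200:400],None,fx=3,fy=3))
im=manip.get_image("wrist");cv2.imwrite("pics/w3.png",cv2.resize(im[120:320,150:360],None,fx=3,fy=3))
```

```text
15.737373189885824 29.99290555715561 [ 0.37 -0.05 -0.83] [ 450.44 -302.28   64.97]
[-0.59  0.52 -1.18] 15.625751485533405
[572.19 -30.54 165.04] [ 3.14 -0.   -0.05] [-0.64 -0.74 -1.6 ] 16.093836770611762 29.992614090442657 12.675
```

View pics/w3.png

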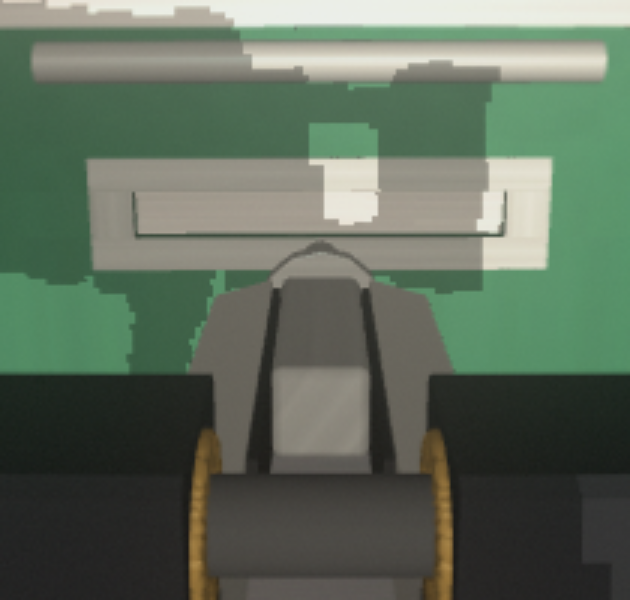

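View pics/s2.png

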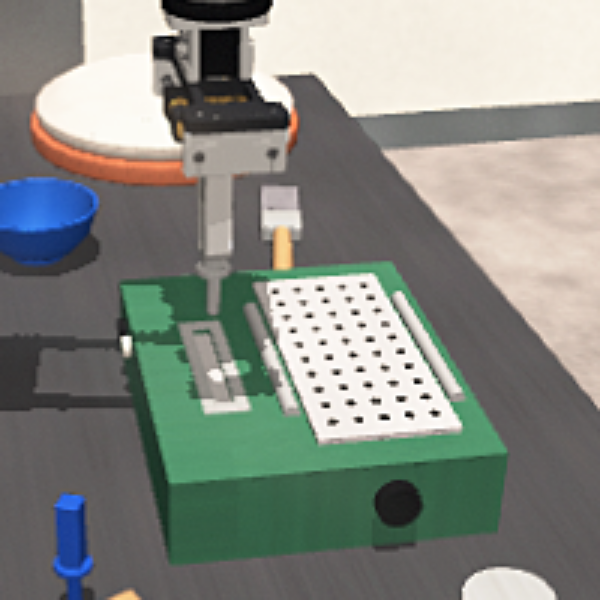

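The pin is held upright above the channel, with the foot at crop (213,310). Next I'll lower it near the -y end in force-checked steps.

```bash
cat >> h.py <<'E'
yaw=-0.054; rot=[np.pi,0,yaw]; C0=np.array([572.2,-30.2]); U=np.array([-np.sin(yaw),np.cos(yaw)])
def go(s,zf,v=20,dx=0):   # foot at s along channel, height zf
    p=C0+U*s+np.array([U[1],-U[0]])*dx
    manip.move_linear([p[0],p[1],zf+50],rot,velocity=v)
def F(n=4,dt=.02):
    a=[]
    for _ in range(n): a.append(manip.current_force());manip.wait(dt)
    return np.mean(a,0)
E
python3 - <<'E'
from h import *
np.set_printoptions(precision=2,suppress=True)
go(-37,76,120);manip.wait(.4);f0=F(10);print(f0);np.save("f0.npy",f0)
for z in [72,70,69,68,67,66,65,64.5,64]:
    go(-37,z,20);manip.wait(.08);d=F()-f0;p=manip.current_tool_pos();print(z,p[2]-50,d,p[:2])
    if abs(d[2])>4.5: break
print(manip.current_opening(),manip.current_t())
E
```

```text
[ 0.06  0.04 -1.57]
72 72.01202255682064 [-0.51  0.49  0.2 ] [570.27 -67.16]
70 70.02573692199682 [0.37 0.06 0.1 ] [570.23 -67.14]
69 69.01216027076956 [-0.01 -0.3   0.37] [570.24 -67.17]
68 67.99862875656811 [0.01 0.19 0.58] [570.21 -67.15]
67 66.99617187278159 [ 0.14 -0.1   0.12] [570.22 -67.14]
66 65.99654622721857 [0.03 0.04 0.28] [570.19 -67.14]
65 65.19831861349813 [-0.58 -0.06  2.45] [570.25 -67.19]
64.5 64.61100067582186 [-0.    0.35  3.75] [570.28 -67.2 ]
64 64.0937004397243 [-0.32  0.19  4.23] [570.27 -67.19]
15.687382662206408 17.6417
```

Run:
```python
from h import *
np.set_printoptions(precision=1,suppress=True)
f0=np.load("f0.npy");s=-37;z=64
while s<40:
    s+=1.5;go(s,z,15);d=F(4,.015)-f0;p=np.array(manip.current_tool_pos());sa=(p[:2]-C0)@U
    print(s,round(sa,1),round(p[2]-50,2),d)
    if d[2]<2.2:
        d=F(6,.03)-f0;print("drop?",d)
        if d[2]<2: break
    if np.hypot(*d[:2])>8 or d[2]>12: print("stop");break
    if manip.current_t()>42: break
print(manip.current_t())
```

```text
-35.5 -36.0 64.1 [-0.9 -2.5  4.4]
-34.0 -34.1 64.1 [ 0.  -2.9  4.1]
-32.5 -32.3 64.06 [ 0.2 -2.4  4.5]
-31.0 -30.8 64.02 [ 0.3 -2.5  4.8]
-29.5 -29.4 63.99 [ 0.2 -2.5  4.9]
-28.0 -27.9 63.96 [-0.2 -1.8  4.5]
-26.5 -26.2 63.91 [-0.1 -1.8  4. ]
-25.0 -24.0 63.3 [0.1 0.8 0.9]
drop? [0.1 1.5 0.5]
20.375
```

Run:
```python
from h import *
np.set_printoptions(precision=1,suppress=True)
f0=np.load("f0.npy")
for z in list(range(63,50,-1))+list(range(49,37,-2))+[37,36.5]:
    go(-24,z,15);d=F(4,.015)-f0;p=np.array(manip.current_tool_pos());print(z,round(p[2]-50,2),d,round((p[:2]-C0)@U,1))
    if d[2]>5 or np.hypot(*d[:2])>8: print("stop");break
print(manip.current_t())
```

```text
63 62.8 [-0.4  1.4  0.4] -23.9
62 61.99 [-0.4  2.   0.7] -23.9
61 61.16 [-0.1  2.1  1.9] -23.9
60 60.06 [-0.1  2.2  2.2] -23.9
59 59.02 [0.1 2.1 1.9] -23.9
58 58.01 [0.6 3.  2.1] -23.9
57 56.99 [0.6 2.8 2. ] -23.9
56 55.96 [0.1 3.1 2.5] -23.9
55 54.97 [0.2 3.1 2.2] -23.9
54 53.93 [0.3 3.2 2.5] -24.0
53 52.97 [0.1 3.1 2.9] -24.0
52 51.98 [0.7 3.3 3. ] -24.0
51 50.99 [0.2 3.5 3.3] -24.0
49 48.93 [0.3 3.6 2.7] -24.0
47 46.94 [-0.   3.6  2.7] -24.0
45 44.93 [0.6 3.4 2.4] -24.0
43 42.92 [0.2 3.7 2.6] -24.0
41 40.93 [0.5 3.7 2.4] -24.0
39 38.94 [0.2 4.  2.7] -24.0
37 36.94 [0.2 3.9 3.1] -24.0
36.5 36.52 [0.1 3.8 2.9] -24.0
27.2583
```

Run:
```python
from h import *
np.set_printoptions(precision=1,suppress=True)
f0=np.load("f0.npy")
go(-22,36.5,15);print(F()-f0)
for z in [36,35.5,35,34.6]:
    go(-22,z,15);d=F()-f0;print(z,manip.current_tool_pos()[2]-50,d)
    if d[2]>5: break
print(manip.current_tool_pos(),F()-f0)
manip.gripper_to(40);manip.wait(.3);p=manip.current_tool_pos()
manip.move_linear([p[0],p[1],200],rot,velocity=120);manip.wait(.3)
C=cam("wrist");im=manip.get_image("wrist");cv2.imwrite("pics/w4.png",cv2.resize(im[100:260,150:360],None,fx=3,fy=3))
im=manip.get_image("side");cv2.imwrite("pics/s4.png",cv2.resize(im[160:260,220:350],None,fx=5,fy=5))
for l in ["pin_foot","pin_grip"]:
    for d in manip.spot_point("pin_grip","wrist"): print(d["conf"],at_z(C,*d["at"],100))
print(manip.current_t())
```

```text
[-0.1 -0.2  0.8]
36 35.923831673592176 [-0.  -0.6  0.7]
35.5 35.494158932773146 [-0.  -0.3  0.5]
35 34.99471795860566 [-0.6  0.2  0.7]
34.6 34.97143499358555 [-1.2  0.8  4.3]
[571.  -52.2  85. ] [-0.9  0.1  4.6]
0.77 [572.3 -53.1 100. ]
0.61 [ 388.3 -264.4  100. ]
0.77 [572.3 -53.1 100. ]
0.61 [ 388.3 -264.4  100. ]
31.4333
```

View pics/s4.png

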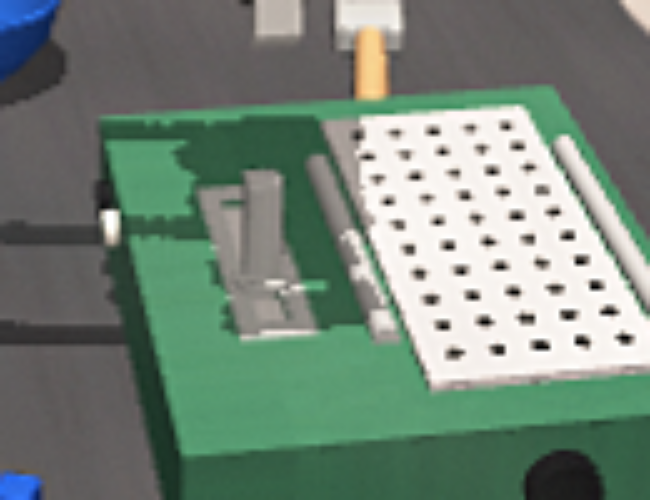

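The side view shows the pin upright in the channel at crop (263,230), with its collar on the frame at about (270,285). The gripper is clear, so I'm handing in.

```bash
python3 -c "
from cell import manip
print(manip.finish_job())"
```

```text
the job is handed in; nothing more can be done
None
```

The locking pin is fully home in the socket, about 22 mm from the channel's middle on the right-hand (-y) side: upright, released, collar on the housing. I handed the job in at about 31 s; it returned no verdict, and the highest pressing force I read during the search was about 5 N.

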